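# Shut the popper and show which knob to crank

## Robot

A 7-joint arm with a two-finger parallel gripper is mounted at the origin on the work surface. World frame = base frame: x ahead of the robot, y to its left, z up, the work surface at z = 0. Lengths are in m, angles in rad, forces in N, time in s.
With the tool pointing down it reaches from about 0.4 to 0.85 m from the base axis. Payload 10.4 kg.
Tool frame: the origin (TCP) lies on the centre line of the jaws, within the pads' length; the fingertips stand 11 mm ahead of it and the grasp point (between the pads) lies 8 mm behind it; z points along the fingers, y is the line along which they close (so a half turn about z gives the same grasp; the last joint's range is limited). The gripper opens to 87 mm and grips with 3 to 60 N. Pads are 19 mm wide; open, the fingers measure 117 mm over their backs; the gripper's body (75 mm by 190 mm) begins 51 mm behind the grasp point.
Start: joints at [1.307, 0.332, -0.065, 1.46, 0.022, 1.35, -0.088], TCP at [0.149, -0.607, 0.234] pointing down, gripper open.
Joint ranges: [-2.6, 2.6], [-0.5, 2.12], [-1.47, 1.34], [0.16, 2.42], [-1.27, 4.41], [0.06, 2.06], [-2.6, 2.6]. Speed limits (rad/s): [2.22, 2.22, 2.79, 2.79, 3.14, 3.14, 3.14].

## Interface

Orientations are given as a unit quaternion [x, y, z, w].
In Python, from bench import r gives the robot as it stands.
- The arm moves only by the shell command python3 -m pendant 'ROWS' [OPENING] [FORCE]. ROWS is JSON, a list of rows, each a list of 4 numbers: the shift along the tool's x, y, z in m, then the turn about the tool's z in rad. A call has 1 to 8 rows; each row shifts and turns the commanded pose from where the row before left it, along the tool's axes as they then stand; what a row does not reach is not made up. A row lasts 1/12 s, in which the tool goes at most 41.7 mm and 7.16 degrees, less where a joint would pass 70% of its speed; a pose out of reach is approached as far as the arm can. A call with a gripper value outside its range is refused whole. OPENING is the opening, from 0 (shut) to 1 (fully open), set as the call begins (- or left out, the last holds). The fingers move at their own pace and stop on an object; FORCE is the grip in N (left out, the last holds). Time passes only in rows, so rows that do not move let the fingers close. It gives the time, the measured TCP pose, the force, the opening and the grip force at its end, in the units of the state.
- r.read_state(): the state, without advancing time (a new reading comes with each control period).
- r.camera(name): name is "side" or "top" or "wrist"; returns a dict with "img" (420x560x3 uint8, red, green, blue), "camera_matrix" (3x3 intrinsics, pixels), "dist_coeffs" ([k1, k2, p1, p2, k3] as OpenCV has them; the pictures are not rectified), "xyz" and "attitude" of the camera in the world. Camera axes: x right, y down, z forward; pixel columns grow to the right and rows downward; lengths in m; the calibration is good to about 2 mm. A picture is of the moment at which its call begins. There is no depth.
- r.close_job(): hands the job in; it is judged then, once.
Trained networks look in the newest picture that a camera, given by its name, has taken for a name from the list of things; names that differ only in an ending like _2 or _b are one class to them, and where a whole thing is asked for, a point or a joint stands for the part that bears it (a point fixed in the world has none). Each returns a list of dicts, best first, with "score" (0 to 1); they miss things now and then, are a little off and sometimes report something else, mostly with a low value. They report only what shows in the picture. A call takes as long as a camera call.
- r.outline_of(thing, camera): "mask" (420x560 bool, what is visible of it) and "bbox" ([centre column, centre row, width, height] in pixels, round what is visible of it).
The state is a dict: "time": time; "joint_positions": joint angles; "joint_vel": joint speeds; "joint_torque": joint torques, N m; "ee_pos": TCP position; "eef_rot": TCP orientation; "ft_force": force on the tool from outside, world axes, zero at the start; "torque": the same for the moment, N m; "width": finger opening in m; "grip_force": force on a finger pad.
Only numpy, scipy, OpenCV 4.12 (cv2) and the standard library are available. Lean on these libraries where they do the work, as an engineer would, in place of code of your own. Each camera call takes 0.05 s, during which the arm holds its last target. There are 200 camera calls.

## Task

We are about to make popcorn and my daughter has never used the popper: lightly push the open half of its lid shut, then show her what she will have to turn by pointing straight down at the little wooden knob at the end of the crank, fingertips a couple of centimetres above it and not touching, and hold still there for three seconds. Do not touch the crank, pick up or pinch anything, shove the popper along or disturb the canister, bowls and scoop.

Things in the scene. Friction and masses are not known exactly. Their poses are not given: they have to be found in the camera images.
- popper: loose stovetop popper, 1 kg: aluminium pot, 210 mm across, 130 high, steel strap 34 mm wide across its mouth along y, gear box 20 x 28 mm on the strap's middle (top 164 mm up). Two half-round lid halves hinge on the strap's edges: one lies shut, one stands open. Origin: centre of underside. z up; +y: along the strap to the wooden grip; +x: from strap to the side the open half covers when shut
- grip (a point): middle of the popper's wooden grip, on its axis, 158 mm above the pot's underside; the grip is 31 mm thick and spans 135 to 250 mm from the pot's centre along the popper's +y
- lid (a joint): angle of the open lid half, rad: 0 shut (level on the pot), 1.57 upright, 1.85 its stop. A half-round aluminium plate 3 mm thick, 90 g, reaching 85 mm from its hinge, 205 mm long along it. The hinge is slightly stiff: near upright the half stays where it is left; pushed below about 1.2 rad it falls shut by its weight
- lid_hinge (a point): point on the hinge line of the open lid half, at the middle of the strap's edge, 134.5 mm above the pot's underside; the hinge line runs along the popper's y
- lid_tab (a point): the lift tab at the middle of the round edge of the open lid half, 94 mm from the hinge; it moves with the lid half
- crank: the crank, a bent 5.6 mm steel wire with a wooden knob, turning about the axis of the grip. Origin: on that axis at the grip's outer end. The wire runs 13 mm on along the axis, 45 mm out at a right angle, then through the knob parallel to the axis. At the start the knob stands above the axis or leans up to 80 degrees to either side; friction keeps it there
- crank_knob (a point): centre of the crank's wooden knob, a small spool 24 mm in diameter and 40 mm long, lying level and parallel to the wooden grip (along the popper's y)
- canister: bystander: clear acrylic canister 110 x 110 x 183 mm with a steel flip latch on its front; origin at the centre of its underside
- bowls: bystander: three nested stainless bowls, 210 mm across, 96 mm high together; origin at the centre of the underside
- scoop: bystander: blue silicone scoop, a cup 72 mm across and 42 mm high with a flat handle reaching 152 mm from the cup's axis along its +y; origin at the centre of the cup's underside

How it is judged:
On the way, in this order (a step that is already met when the one before it is completed fails the run):
1. the open lid half is pushed fully shut (value of joint lid below 0.06 rad), for 0.2 s.
2. the fingertips point down at the crank knob from just above it, touching nothing of the popper, for two seconds on end (horizontal distance between the grasp point and crank_knob below 0.025 m and distance between the grasp point and crank_knob between 0.034 and 0.082 m and contact force between each of the arm, the fingers and popper below 0.3 N and value of joint lid below 0.06 rad), for 2 s.
At the end, for the whole second after the job is handed in: Lid half shut (under 0.06 rad); popper level, within 40 mm of its start; canister, bowls, scoop within 30 mm. After shutting, the fingertips stayed 2 s above the knob without contact (grasp point, 19 mm behind the tips, within 25 mm sideways of the knob's centre and 34 to 82 mm from it) (value of joint lid below 0.06 rad and distance of popper from where it was at the start of the episode below 0.04 m and height (world z) of popper below 0.01 m and angle between popper's own z axis and vertical below 0.05 rad and linear speed of popper below 0.02 m/s and distance of each of canister, bowls, scoop from where it was at the start of the episode below 0.03 m); the robot touches nothing.
It fails at once if the crank is touched (contact force between any of the arm, the fingers and crank above 0.5 N).
It fails at once if the popper or its lid is pinched or pressed hard (over 25 N) (contact force between any of the fingers, the arm and popper above 25 N).
It fails at once if the popper is shoved more than 40 mm, lifted or tipped (distance of popper from where it was at the start of the episode above 0.04 m or height (world z) of popper above 0.015 m or angle between popper's own z axis and vertical above 0.12 rad).
It fails at once if the canister, bowls or scoop are disturbed (distance of any of canister, bowls, scoop from where it was at the start of the episode above 0.03 m).
It also fails if it takes over 42 s, if anything falls off the work surface, if the arm or the gripper's body presses on something with over 40 N, if the wrist force passes 120 N, or if a joint passes its speed limit or range.

## Working session

There is one attempt and no reset: what is moved stays moved. The work goes in short steps, Python scripts to look and compute and a shell command to move; the robot and the scene stay as the last step left them, time stands still between calls to the robot, and variables do not carry over. Pictures are saved under pics/ and viewed, at most 10 in all, crops included, and the job is handed in when it is done.

```bash
mkdir -p pics; ls
python3 - <<'E'
from bench import r
import cv2,numpy as np
s=r.read_state();print(s['time'],s['ee_pos'],s['eef_rot'],s['width'])
ims=[]
for c in['side','top']:
    d=r.camera(c);im=d['img'][:,:,::-1].copy()
    print(c,d['camera_matrix'],d['dist_coeffs'],d['xyz'],d['attitude'])
    for t in['popper','grip','lid','lid_tab','crank','crank_knob','canister','bowls','scoop']:
        o=r.outline_of(t,c)
        print(t,[(round(x['score'],2),np.round(x['bbox']).tolist()) for x in o[:2]])
    cv2.imwrite(f'pics/{c}.png',cv2.resize(im,(800,600)))
E
```

```text
pics
0.0 [ 0.14891211 -0.60660878  0.23275791] [ 9.92761692e-01  1.20098748e-01 -1.28981898e-04 -7.04596116e-04] 0.08717191993167756
side [[541.08430774   0.         287.39759565]
 [  0.         541.08430774 216.43768526]
 [  0.           0.           1.        ]] [-0.04630133  0.          0.          0.          0.        ] [0.4506976  1.26641265 1.02603307] [-0.05546542  0.88225417 -0.4668002   0.02547024]
popper [(0.67, [304.0, 207.0, 77.0, 79.0]), (0.49, [303.0, 228.0, 11.0, 20.0])]
grip []
lid [(0.72, [302.0, 181.0, 16.0, 35.0]), (0.67, [228.0, 272.0, 40.0, 49.0])]
lid_tab [(0.71, [300.0, 184.0, 4.0, 36.0])]
crank [(0.57, [303.0, 228.0, 10.0, 15.0])]
crank_knob [(0.64, [303.0, 227.0, 12.0, 17.0])]
canister [(0.66, [315.0, 157.0, 37.0, 51.0])]
bowls [(0.97, [285.0, 370.0, 91.0, 79.0])]
scoop [(0.9, [226.0, 272.0, 44.0, 48.0]), (0.25, [297.0, 184.0, 5.0, 37.0])]
top [[494.22245953   0.         279.27794119]
 [  0.         494.22245953 202.68697313]
 [  0.           0.           1.        ]] [-0.03444022  0.          0.          0.          0.        ] [ 0.44662313 -0.04165589  1.47528563] [-0.69771092  0.71317334 -0.0382345   0.05586936]
popper [(0.82, [305.0, 224.0, 155.0, 83.0])]
grip [(0.87, [305.0, 226.0, 160.0, 83.0]), (0.37, [234.0, 233.0, 16.0, 12.0])]
lid [(0.52, [343.0, 217.0, 64.0, 7.0])]
lid_tab [(0.75, [304.0, 225.0, 158.0, 84.0]), (0.56, [340.0, 218.0, 69.0, 10.0])]
crank [(0.46, [238.0, 231.0, 23.0, 6.0])]
crank_knob [(0.55, [237.0, 231.0, 18.0, 8.0])]
canister [(0.95, [455.0, 222.0, 67.0, 56.0])]
bowls [(0.84, [121.0, 237.0, 74.0, 74.0])]
scoop [(0.97, [240.0, 164.0, 58.0, 30.0])]
```

View pics/side.png

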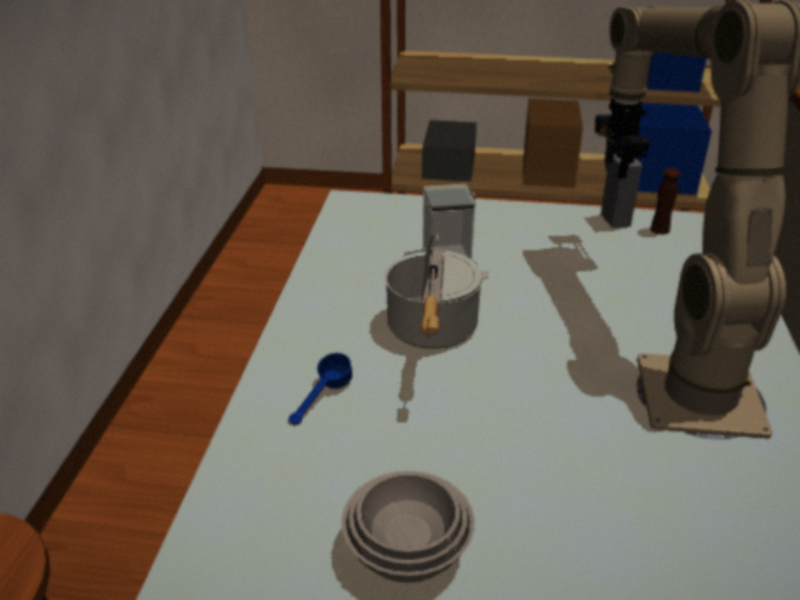

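View pics/top.png

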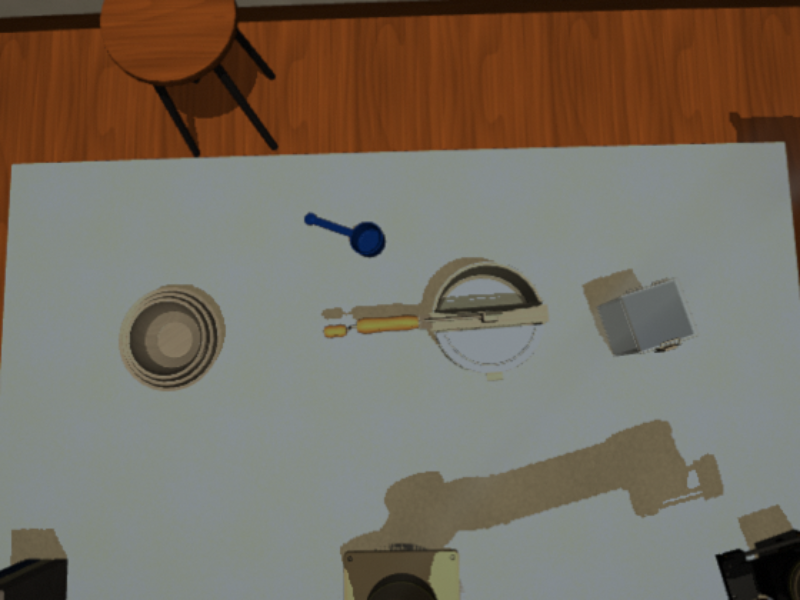

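```bash
cat > h.py <<'E'
import cv2,numpy as np
from scipy.spatial.transform import Rotation as R
def ray(d,uv):
    n=cv2.undistortPoints(np.array([[uv]],float),d['camera_matrix'],d['dist_coeffs'])[0,0]
    v=R.from_quat(d['attitude']).apply([n[0],n[1],1]); return np.array(d['xyz']),v/np.linalg.norm(v)
def atz(d,uv,z):
    o,v=ray(d,uv); return o+v*(z-o[2])/v[2]
def tri(d1,u1,d2,u2):
    o,v=ray(d1,u1);p,w=ray(d2,u2)
    t=np.linalg.lstsq(np.stack([v,-w],1),p-o,rcond=None)[0]
    a,b=o+v*t[0],p+w*t[1]; return (a+b)/2,np.linalg.norm(a-b)
def proj(d,P):
    Rm=R.from_quat(d['attitude']).as_matrix().T
    return cv2.projectPoints(np.atleast_2d(np.array(P,float)),cv2.Rodrigues(Rm)[0],-Rm@np.array(d['xyz']),d['camera_matrix'],d['dist_coeffs'])[0][:,0]
E
python3 - <<'E'
from bench import r
from h import *
s=r.camera('side');t=r.camera('top')
a=cv2.resize(t['img'][170:280,215:395,::-1],None,fx=4.4,fy=4.4,interpolation=2)
b=cv2.resize(s['img'][150:255,255:355,::-1],None,fx=5.5,fy=5.5,interpolation=2)
cv2.imwrite('pics/a.png',a);cv2.imwrite('pics/b.png',b)
print(tri(s,(303,227),t,(235,231)))
for uv in[(250,227.5),(294,225.4),(383,219.8),(235,231.5)]: print(uv,atz(t,uv,.158),atz(t,uv,.2))
E
```

```text
(array([0.54624316, 0.10479346, 0.19948218]), np.float64(0.0007221819598540179))
(250, 227.5) [0.55835825 0.06921675 0.158     ] [0.55479571 0.06568171 0.2       ]
(294, 225.4) [ 0.56135563 -0.04861443  0.158     ] [ 0.55769752 -0.04839257  0.2       ]
(383, 219.8) [ 0.57090852 -0.28622746  0.158     ] [ 0.56694583 -0.2784296   0.2       ]
(235, 231.5) [0.54851581 0.10957919 0.158     ] [0.54526709 0.10475725 0.2       ]
```

View pics/a.png

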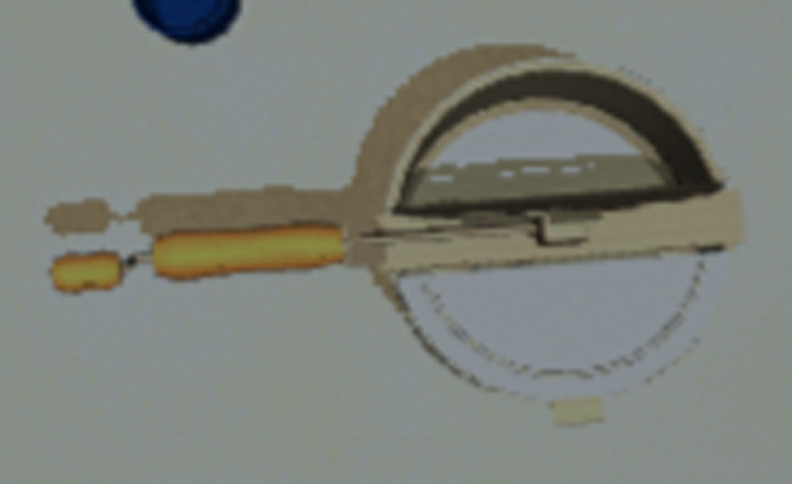

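View pics/b.png

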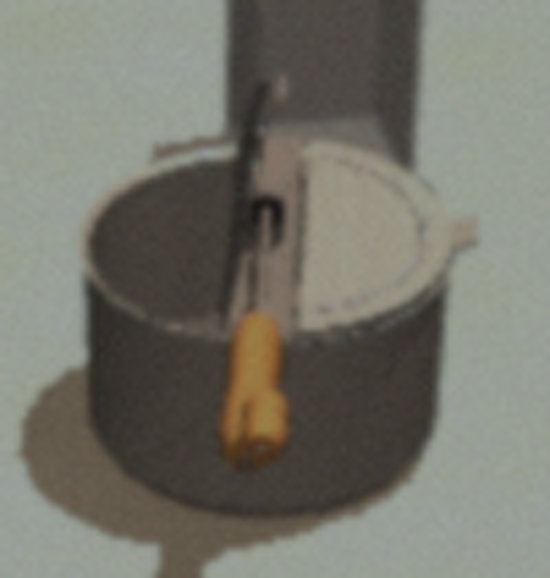

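Run:
```python
from bench import r
from h import *
s=r.camera('side');t=r.camera('top')
for ut in[(340,218),(352,218.2)]: print(tri(s,(305.9,165.5),t,ut))
o,v=ray(s,(305.9,165.5))
for y in(-.17,-.18,-.19): print(o+v*(y-o[1])/v[1])
C=np.array([.5645,-.18,0]);Rz=R.from_euler('z',.03)
for a in(1.5,1.6,1.7,1.8):
    P=C+Rz.apply([.017+.094*np.cos(a),0,.1345+.094*np.sin(a)]); print(a,P,proj(s,P),proj(t,P))
print('canister',[atz(t,u,.183) for u in((489,222),(425,222))])
```

```text
(array([ 0.56748863, -0.16426955,  0.23589505]), np.float64(0.006186207202886821))
(array([ 0.56906105, -0.19652808,  0.21798638]), np.float64(0.004196498502718628))
[ 0.5648603  -0.17        0.23247271]
[ 0.56565507 -0.18        0.22694812]
[ 0.56644985 -0.19        0.22142352]
1.5 [ 0.58813866 -0.17929063  0.22826453] [[298.54646458 164.75181318]] [[345.4179473  211.27956882]]
1.6 [ 0.57874883 -0.17957241  0.22845992] [[301.62143612 164.85138236]] [[345.67767878 214.95370422]]
1.7 [ 0.56938642 -0.17985336  0.22771649] [[304.68266687 165.22166293]] [[345.89719089 218.66272942]]
1.8 [ 0.56014496 -0.18013069  0.22604168] [[307.69661867 165.85871762]] [[346.07374606 222.36125902]]
canister [array([ 0.55626961, -0.55799589,  0.183     ]), array([ 0.56022055, -0.39085483,  0.183     ])]
```

```bash
python3 -m pendant '[[0,0,-0.03,0.12],[0,0,-0.03,0.12],[0.03,-0.03,0,0],[0.03,-0.035,0,0],[0.03,-0.035,0,0],[0.03,-0.035,0,0]]' 0 10
```

```text
time: 1.7
ee_pos: [0.2608, -0.481, 0.2937]
eef_rot: [1.0, 0.0, 0.0, 0.0]
ft_force: [1.5, -0.5, 0.2]
width: 0.0547
grip_force: 0.0
```

```bash
python3 -m pendant '[[0.025,-0.03,0,0],[0.025,-0.03,0,0],[0.025,-0.03,0,0],[0.025,-0.03,0,0],[0.025,-0.03,0,0],[0.025,-0.03,0,0],[0.025,-0.03,0,0],[0.025,-0.03,0,0]]' && python3 -m pendant '[[0.02,-0.03,0,0],[0.02,-0.03,0,0],[0.01,-0.01,0,0],[0,0,0,0]]'
python3 - <<'E'
from bench import r
from h import *
d=r.camera('side');t=r.camera('wrist')
b=cv2.resize(d['img'][110:255,255:400,::-1],(500,500),interpolation=2)
cv2.imwrite('pics/c.png',np.hstack([b[:, :400],cv2.resize(t['img'][:,:,::-1],(400,300))[np.r_[0:300,[0]*200]]]))
E
```

```text
time: 2.37
ee_pos: [0.4605, -0.2407, 0.2939]
eef_rot: [1.0, 0.0, 0.0, 0.0]
ft_force: [1.1, -0.8, 0.3]
width: 0.0038
grip_force: 0.0
time: 2.7
ee_pos: [0.5115, -0.1681, 0.2936]
eef_rot: [1.0, 0.004, 0.0, -0.001]
ft_force: [-0.1, 0.2, -0.3]
width: 0.0007
grip_force: 0.0
```

View pics/c.png

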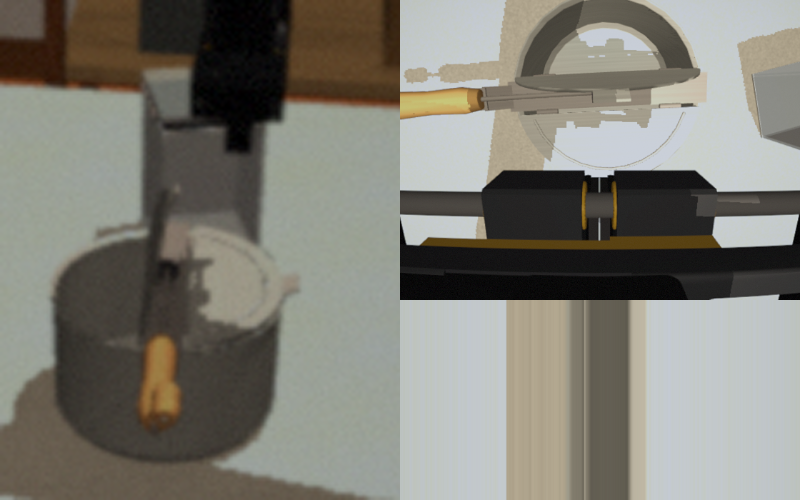

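The fingers (side crop, 238,150) stand on the robot's side of the lid. In the wrist view the lid is nearly upright with its tab at (623,97), and nothing is below the fingers but the shut half. Next I lower and push.

```bash
python3 -m pendant '[[0,0.01,0.03,0],[0,0,0.03,0],[0,0,0.025,0],[0,0,0,0],[0.015,0,0,0],[0.01,0,0,0],[0.008,0,0,0],[0.006,0,0,0]]' && python3 -m pendant '[[0.005,0,0,0],[0.005,0,0,0],[0.005,0,0,0],[0.005,0,0,0]]' && python3 -m pendant '[[0.005,0,0,0],[0.005,0,0,0],[0.005,0,0,0],[0.005,0,0,0]]'
```

```text
time: 3.47
ee_pos: [0.5496, -0.1828, 0.2097]
eef_rot: [1.0, 0.0, 0.001, 0.0]
ft_force: [-0.3, 0.1, 0.0]
width: 0.0003
grip_force: 0.0
time: 3.8
ee_pos: [0.5689, -0.1823, 0.2087]
eef_rot: [1.0, 0.0, 0.0, 0.0]
ft_force: [-0.2, 1.0, 0.2]
width: 0.0004
grip_force: 0.1
time: 4.13
ee_pos: [0.589, -0.1823, 0.2085]
eef_rot: [1.0, 0.0, -0.0, 0.0]
ft_force: [0.1, 0.5, -0.8]
width: 0.0004
grip_force: 0.1
```

```bash
python3 -m pendant '[[0.005,0,0,0],[0.005,0,0,0],[0.005,0,0,0],[0.005,0,0,0],[0.005,0,0,0],[0,0,0,0],[0,0,0,0],[0,0,0,0]]'
python3 - <<'E'
from bench import r
from h import *
d=r.camera('side');t=r.camera('wrist')
b=cv2.resize(d['img'][110:255,255:400,::-1],(500,500),interpolation=2)
cv2.imwrite('pics/d.png',np.hstack([b[:, :400],cv2.resize(t['img'][:,:,::-1],(400,300))[np.r_[0:300,[0]*200]]]))
E
```

```text
time: 4.8
ee_pos: [0.6135, -0.1823, 0.2086]
eef_rot: [1.0, 0.0, -0.0, 0.0]
ft_force: [0.2, 0.0, 0.6]
width: 0.0007
grip_force: 0.0
```

View pics/d.png

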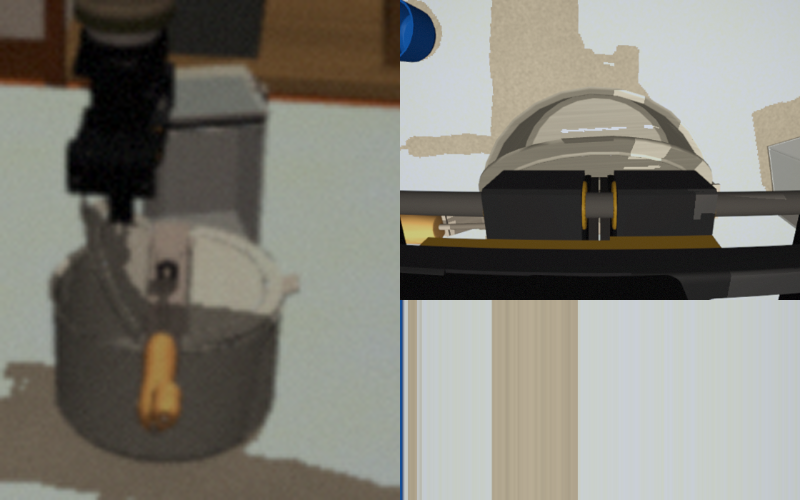

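The lid leans well forward, with its edge at about (90,205) in the side crop and its near rim ahead of the fingers. It may still be falling, so I continue the push.

```bash
python3 -m pendant '[[0.005,0,0,0],[0.005,0,0,0],[0.005,0,0,0],[0,0,0,0],[0,0,0,0],[0,0,0,0],[0,0,0,0],[0,0,0,0]]'
python3 - <<'E'
from bench import r
from h import *
d=r.camera('side');t=r.camera('wrist')
b=cv2.resize(d['img'][110:255,255:400,::-1],(500,500),interpolation=2)
cv2.imwrite('pics/e.png',np.hstack([b[:, :400],cv2.resize(t['img'][:,:,::-1],(400,300))[np.r_[0:300,[0]*200]]]))
E
```

```text
time: 5.57
ee_pos: [0.6284, -0.1823, 0.2086]
eef_rot: [1.0, 0.0, -0.0, 0.0]
ft_force: [0.6, 0.0, 0.4]
width: 0.0004
grip_force: 0.0
```

View pics/e.png

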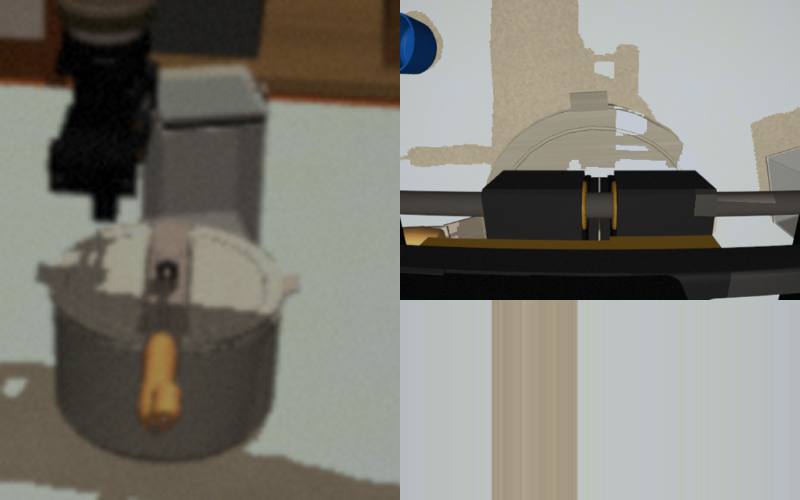

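The lid lies shut: both tabs are level, at (45,272) in the side crop and (590,100) in the wrist view. Next I rise and move over the knob.

```bash
python3 -m pendant '[[0,0,-0.03,0],[0,0,-0.03,0],[-0.02,0,-0.03,0],[-0.02,-0.03,0,0],[-0.02,-0.035,0,0],[-0.02,-0.035,0,0],[0,-0.035,0,0],[0,0,0,0]]'
python3 - <<'E'
from bench import r
from h import *
d={c:r.camera(c) for c in('side','top','wrist')}
q={}
for c in d:
    for x in r.outline_of('crank_knob',c)[:2]:
        print(c,round(x['score'],2),x['bbox']); q.setdefault(c,x['bbox'][:2])
k=list(q)
for i in range(len(k)):
    for j in range(i): print(k[j],k[i],tri(d[k[j]],q[k[j]],d[k[i]],q[k[i]]))
for c in k: print(c,proj(d[c],[.545,.105,.199]))
o=r.outline_of('popper','wrist'); 
w=cv2.resize(d['wrist']['img'][:,:,::-1],(400,300));s=cv2.resize(d['side']['img'][110:255,255:400,::-1],(300,300),interpolation=2)
cv2.imwrite('pics/f.png',np.hstack([s,w]))
E
```

```text
time: 6.33
ee_pos: [0.5476, -0.0392, 0.2999]
eef_rot: [1.0, 0.005, 0.001, -0.001]
ft_force: [-0.5, 1.6, 0.5]
width: 0.0004
grip_force: 0.0
side 0.56 [279.8, 193.2, 25.5, 39.1]
top 0.63 [234.4, 232.1, 12.8, 7.3]
top 0.49 [349.9, 194.8, 63.1, 35.7]
wrist 0.93 [82.0, 216.6, 97.0, 47.0]
side top (array([0.57239644, 0.09865388, 0.29418493]), np.float64(0.07168105575023558))
side wrist (array([0.5918109 , 0.05486783, 0.27397599]), np.float64(0.04509885417143949))
top wrist (array([0.54451679, 0.10849638, 0.17246501]), np.float64(0.003325713301469825))
side [[303.32114769 227.21218916]]
top [[234.95196129 231.63368975]]
wrist [[ 66.57574786 223.43559783]]
```

View pics/f.png

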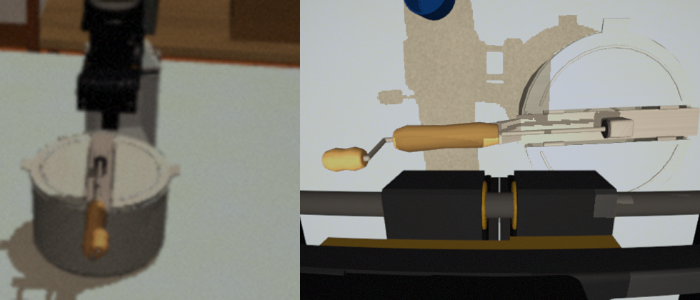

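The knob shows at (345,160) in the wrist crop, within a few pixels of the projected (0.545, 0.105, 0.199), and the lid is shut.

```bash
python3 -m pendant '[[-0.002,-0.035,0,0],[0,-0.035,0,0],[0,-0.035,0,0],[0,-0.03,0,0],[0,-0.01,0,0],[0,0,0,0],[0,0,0,0]]'
python3 - <<'E'
from bench import r
from h import *
d={c:r.camera(c) for c in('side','wrist')}
for c in d:
    for x in r.outline_of('crank_knob',c)[:1]: print(c,round(x['score'],2),x['bbox'],atz(d[c],x['bbox'][:2],.199))
    print(proj(d[c],[.5445,.106,.199]))
w=cv2.resize(d['wrist']['img'][:,:,::-1],(400,300));s=cv2.resize(d['side']['img'][110:255,255:400,::-1],(300,300),interpolation=2)
cv2.imwrite('pics/g.png',np.hstack([s,w]))
E
```

```text
time: 7.27
ee_pos: [0.5466, 0.0969, 0.2983]
eef_rot: [1.0, 0.0, -0.0, 0.0]
ft_force: [-0.4, -0.4, -0.1]
width: 0.0004
grip_force: 0.0
[[303.47284916 227.44434346]]
wrist 0.9 [273.1, 213.6, 83.5, 48.3] [0.5510578  0.10004619 0.199     ]
[[264.48696052 222.88047283]]
```

View pics/g.png

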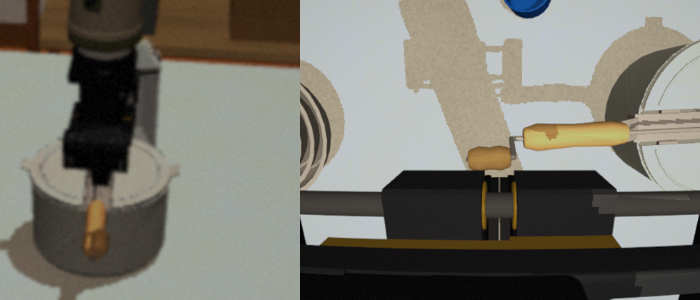

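In the wrist view the knob is at (488,158), within 2 px of the projection. I shift 9 mm along y, descend to TCP z 0.247 and hold.

```bash
python3 -m pendant '[[-0.002,-0.009,0.015,0],[0,0,0.015,0],[0,0,0.011,0],[0,0,0.008,0],[0,0,0.003,0],[0,0,0,0],[0,0,0,0],[0,0,0,0]]' && for i in 1 2 3 4 5; do python3 -m pendant '[[0,0,0,0],[0,0,0,0],[0,0,0,0],[0,0,0,0],[0,0,0,0],[0,0,0,0],[0,0,0,0],[0,0,0,0]]'|head -2; done
python3 - <<'E'
from bench import r
from h import *
d={c:r.camera(c) for c in('side','wrist')}
print(proj(d['wrist'],[.5445,.106,.199]),[ (x['score'],x['bbox']) for x in r.outline_of('crank_knob','wrist')[:1]])
w=cv2.resize(d['wrist']['img'][:,:,::-1],(400,300));s=cv2.resize(d['side']['img'][150:260,250:360,::-1],(400,400),interpolation=2)
cv2.imwrite('pics/k.png',np.hstack([s,np.vstack([w,w[:100]*0])]))
E
```

```text
time: 8.13
ee_pos: [0.5447, 0.1067, 0.2473]
eef_rot: [1.0, 0.0, 0.001, -0.0]
ft_force: [-0.2, -0.6, 0.4]
width: 0.0005
grip_force: 0.0
time: 8.8
ee_pos: [0.5443, 0.1067, 0.2465]
time: 9.47
ee_pos: [0.5443, 0.1067, 0.2465]
time: 10.13
ee_pos: [0.5443, 0.1067, 0.2465]
time: 10.8
ee_pos: [0.5443, 0.1067, 0.2465]
time: 11.47
ee_pos: [0.5443, 0.1067, 0.2466]
[[280.78115012 243.31692663]] [(0.85, [292.9, 224.9, 89.4, 49.9])]
```

View pics/k.png

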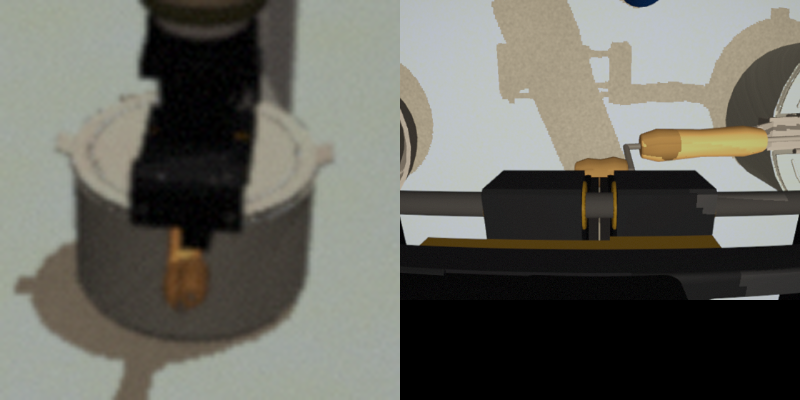

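The tip at (195,245) in the side crop is directly above the knob at (193,280), with a clear gap. The lid is shut and the hold lasted 3.3 s, so I hand in.

```bash
python3 -c "
from bench import r
print(r.close_job())"
```

```text
the job is handed in; nothing more can be done
None
```

I pushed the open lid half shut, held the fingertips about 2.5 cm above the crank knob for just over three seconds without sign of contact, and handed the job in; the hand-in gave no verdict.

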